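Quarter turns on the spoked stretching hoop

ROBOT

A 7-joint arm with a two-finger parallel gripper is mounted at the origin on a cart in front of the work surface, level with it; the furniture and walls round the work are solid. World frame = base frame: x ahead of the robot, y to its left, z up, the work surface at z = 0. Lengths are in m, angles in rad, forces in N, time in s.
With the tool pointing down it reaches from about 0.35 to 0.9 m from the base axis. Payload 8.1 kg.
Tool frame: the origin (TCP) lies midway between the tips of the shut fingers; the grasp point (between the pads) lies 19 mm behind it (env.pinch_z is the z of the grasp point in the tool frame, in m); z points along the fingers, y is the line along which they close (so a half turn about z gives the same grasp; the last joint's range is limited). The gripper opens to 92 mm and grips with 3 to 60 N. Pads are 19 mm wide; open, the fingers measure 130 mm over their backs; the gripper's body (75 mm by 190 mm) begins 47 mm behind the grasp point.
Start: joints at [1.134, 0.434, 0.025, 1.573, -0.012, 1.134, -0.075], TCP at [0.205, -0.591, 0.227] pointing down, gripper open.
Joint ranges: [-2.62, 2.62], [-0.44, 2.09], [-1.27, 1.32], [0.08, 2.57], [-1.32, 4.46], [0.12, 2], [-2.74, 2.74]. Speed limits (rad/s): [2.22, 2.22, 3.01, 3.01, 3.14, 3.14, 3.14].

INTERFACE

Orientations are given as a rotation vector (axis times angle).
In Python, from workcell import env gives the robot as it stands.
- The arm moves only by the shell command python3 -m creep 'ROWS' [OPENING] [FORCE]. ROWS is JSON, a list that holds one entry, the list of rows, each a list of 6 numbers: the shift along the tool's x, y, z in mm, then the turn, a rotation vector about the tool's x, y, z in degrees. A call has 1 to 12 rows; each row shifts and turns the commanded pose from where the row before left it, along the tool's axes as they then stand; what a row does not reach is not made up. A row lasts 1/8 s, in which the tool goes at most 62.5 mm and 10.7 degrees, less where a joint would pass 70% of its speed; a pose out of reach is approached as far as the arm can. A call is refused whole if a number of a shift passes 62.5 or a number of a turn 10.7, either way. A call with a gripper value outside its range is refused whole. OPENING is the finger opening in mm, from 0 to 91.8, set as the call begins (- or left out, the last holds). The fingers move at their own pace and stop on an object; FORCE is the grip in N (left out, the last holds). Time passes only in rows, so rows that do not move let the fingers close. It gives the time, the measured TCP pose, the force, the opening and the grip force at its end, in the units of the state.
- env.get_obs(): the state, without advancing time (a new reading comes with each control period).
- env.camera(name): name is "scene" or "side" or "wrist"; returns a dict with "pixels" (420x560x3 uint8, red, green, blue), "depth" (420x560 float32, m along the optical axis (not along the pixel's ray), 0 where there is no reading), "fx", "fy", "cx", "cy" (pixels), "T" (4x4, takes a point from camera to world coordinates). Camera axes: x right, y down, z forward; pixel columns grow to the right and rows downward; lengths in m; the calibration is good to about 2 mm. A picture is of the moment at which its call begins.
- env.hand_in(): hands the job in; it is judged then, once.
The state is a dict: "time_s": time; "joint_positions": joint angles; "joint_vel": joint speeds; "tau": joint torques, N m; "tool_pos": TCP position; "eef_rot": TCP orientation; "wrist_force": force on the tool from outside, world axes, zero at the start; "ft_torque": the same for the moment, N m; "finger_gap": finger opening in m; "grasp_force": force on a finger pad.
Only numpy, scipy, OpenCV 4.12 (cv2) and the standard library are available. Lean on these libraries where they do the work, as an engineer would, in place of code of your own. Each camera call takes 0.05 s, during which the arm holds its last target. There are 200 camera calls.

TASK

The small spoked metal hoop on the bench is slack on one side. Going clockwise round its rim (seen from above) from the thin index post, give the first bar key you come to one quarter turn clockwise, and then the second key one quarter turn clockwise, so that each of these bars, which now lies along the rim, points at the hub. Leave the hoop's other two keys as they are.

Things in the scene. Friction and masses are not known exactly. Their poses are not given: they have to be found in the camera images.
- hoop: Flat round aluminium hoop, 202 mm across, fixed to the bench: rim 22 mm wide, top 32 mm up; hub 38 mm high; eight thin spokes. Origin on the bench under the hub's centre, z up. Four bar keys on its rim, a quarter circle apart; an index post (11 mm thick, top 64 mm up) on the rim midway between the hoop's +x and +y axes. Clockwise from above: post, key_1, key_2, key_3, key_4.
- key_1 (a joint): First key clockwise from the post, centre (90, 0) mm in the hoop's axes. Steel bar 36 mm long, 10 mm thick, 46 to 74 mm above the bench, on a 26 mm square seat with top at 38 mm; turns about its vertical middle. In rad: 0 = bar along the rim, growing clockwise from above, 1.57 = bar points at the hub. Starts within 0.15 of 0, stays where left; turning takes about 0.04 N m.
- key_2 (a joint): The second key clockwise from the index post, at (0, -90) mm in the hoop's axes; same shape and same values as key_1. (Mind the solid cabinet at the bench's right end, beyond y = -0.53 m: it stands about 0.2 m above the bench top.)
- key_3 (a joint): The third key clockwise, at (-90, 0) mm in the hoop's axes; same shape and values; to be left alone.
- key_4 (a joint): The fourth key clockwise, at (0, +90) mm in the hoop's axes, the other neighbour of the index post; same shape and values; to be left alone.

How it is judged:
By the outcome, as a careful person would: the job done as asked, in the order asked, and still so for the second after the job is handed in, with the robot touching nothing.
It also fails if it takes over 58 s, if anything falls off the work surface, if the arm or the gripper's body presses on something with over 40 N, if the wrist force passes 120 N, or if a joint passes its speed limit or range.

## Working session

There is one attempt and no reset: what is moved stays moved. The work goes in short steps, Python scripts to look and compute and a shell command to move; the robot and the scene stay as the last step left them, time stands still between calls to the robot, and variables do not carry over. Pictures are saved under pics/ and viewed, at most 10 in all, crops included, and the job is handed in when it is done.

```bash
ls; mkdir -p pics; python3 - <<'E'
from workcell import env
import cv2,numpy as np
o=env.get_obs();print({k:np.round(v,3).tolist() for k,v in o.items()},env.pinch_z)
for n in("scene","side","wrist"):
    c=env.camera(n);cv2.imwrite(f"pics/{n}0.png",c["pixels"][:,:,::-1]);np.savez(f"pics/{n}0.npz",**c)
    print(n,c["fx"],c["cx"],c["cy"],np.round(c["T"],3).tolist())
E
```

```text
pics
{'time_s': 0.0, 'joint_positions': [1.134, 0.435, 0.025, 1.574, -0.012, 1.134, -0.075], 'joint_vel': [0.0, -0.0, -0.001, -0.001, 0.0, 0.0, 0.001], 'tau': [0.001, -66.785, 0.985, -31.445, -0.061, 0.043, 0.0], 'tool_pos': [0.205, -0.59, 0.226], 'eef_rot': [-3.096, -0.522, 0.001], 'wrist_force': [-0.149, 0.662, -0.69], 'ft_torque': [-0.014, -0.014, -0.011], 'grasp_force': 0.0, 'finger_gap': 0.092} -0.0188
scene 491.6104088924636 278.7527582730233 207.61534544550474 [[-0.783, -0.335, 0.524, 0.094], [-0.622, 0.44, -0.648, 0.356], [-0.014, -0.833, -0.553, 0.527], [0.0, 0.0, 0.0, 1.0]]
side 408.6452316491764 281.7967431440714 212.4226407099245 [[-0.856, -0.255, 0.45, 0.13], [-0.517, 0.442, -0.733, 0.414], [-0.012, -0.86, -0.51, 0.482], [0.0, 0.0, 0.0, 1.0]]
wrist 328.7436479257931 279.9365881024398 201.918616312183 [[0.328, -0.907, -0.266, 0.276], [-0.945, -0.315, -0.091, -0.566], [-0.001, 0.281, -0.96, 0.384], [0.0, 0.0, 0.0, 1.0]]
```

View scene.

View pics/scene0.png

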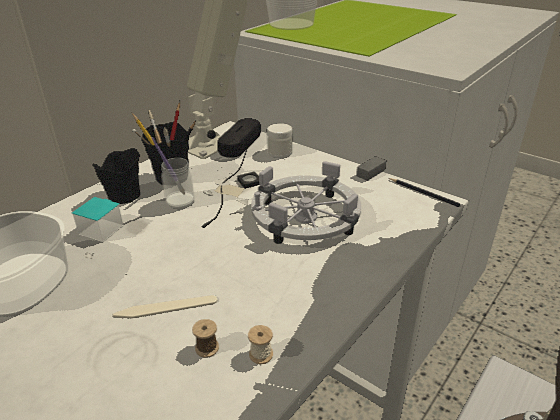

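View pics/side0.png

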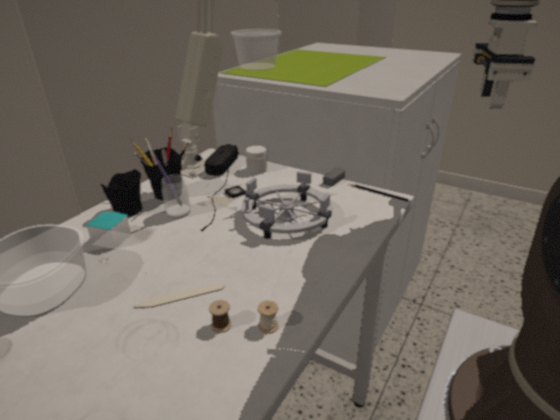

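The scene view shows the hoop's hub at about (306,208), with keys near (267,172), (330,172), (350,205) and (278,223) and another upright near (265,185). The cabinet stands behind it. I'll measure it with the depth data.

```bash
cat > h.py <<'E'
import numpy as np,cv2
def cloud(c):
    v,u=np.mgrid[:420,:560];d=c["depth"]
    p=np.stack([(u-c["cx"])/c["fx"]*d,(v-c["cy"])/c["fy"]*d,d,np.ones_like(d)],-1)@c["T"].T
    p=p[...,:3].copy();p[d<=0]=np.nan;return p
def blobs(p,m,amin=15):
    n,l,s,_=cv2.connectedComponentsWithStats(m.astype(np.uint8))
    for i in range(1,n):
        if s[i,4]<amin: continue
        q=p[l==i];(cx,cy),(w,h),a=cv2.minAreaRect((q[:,:2]*1000).astype(np.float32))
        print(s[i,:5],"mean",np.round(q.mean(0)*1000,1),"z",np.round(np.percentile(q[:,2],[1,99])*1000,1),"rect",np.round([cx,cy,w,h,a],1))
E
python3 - <<'E'
from h import *
for n in("scene","side"):
    c=np.load(f"pics/{n}0.npz");p=cloud(c)
    h,w=(207,305) if n=="scene" else (207,287)
    print(n,p[h,w])
    ctr=p[h,w,:2];r=np.hypot(p[...,0]-ctr[0],p[...,1]-ctr[1])
    z=p[...,2]
    blobs(p,(r<.13)&(z>.042)&(z<.2))
    q=p[(r<.14)&(z>.028)&(z<.035)]
    A=np.c_[2*q[:,:2],np.ones(len(q))]
    print("tops")
    blobs(p,(r<.13)&(z>.071)&(z<.2),6)
    blobs(p,(r<.025)&(z>.034)&(z<.042),3)
    print("rim pts",len(q),cv2.minEnclosingCircle((q[:,:2]*1000).astype(np.float32)))
c=np.load("pics/scene0.npz")["pixels"][140:255,225:385,::-1]
cv2.imwrite("pics/crop.png",cv2.resize(c,None,fx=5,fy=5,interpolation=cv2.INTER_CUBIC))
E
```

```text
scene [ 0.52530294 -0.25258633  0.03375766]
[322 161  18  19 268] mean [ 538.3 -353.4   62. ] z [42.7 75.8] rect [ 539.5 -355.1   35.8   12.6   10.9]
[259 166  14  21 221] mean [ 621.3 -257.3   62.7] z [42.8 75.8] rect [ 624.  -259.8   12.7   36.6    3.9]
[254 192   6  14  66] mean [ 592.2 -197.5   56.4] z [44. 66.] rect [ 593.9 -199.     9.    12.7   40.7]
[343 194  15  23 242] mean [ 442.3 -268.3   63.3] z [42.4 75.7] rect [ 444.3 -271.4   36.8   10.7   88.2]
[268 203  20  22 326] mean [ 526.5 -174.1   62.4] z [42.5 75.5] rect [ 528.  -175.8   37.4   12.9    5.4]
tops
[322 161  18   7  69] mean [ 539.1 -354.3   73.6] z [71.1 76.2] rect [ 540.  -355.1   34.9   12.4   10.9]
[259 166  14  10  61] mean [ 622.8 -259.2   73.8] z [71.1 76.1] rect [ 624.1 -260.1   12.    35.6    7.5]
[343 194  15  11  76] mean [ 443.7 -270.7   73.7] z [71.2 75.9] rect [ 444.4 -271.4   34.    10.5   88.2]
[268 203  19   9  85] mean [ 527.6 -175.7   73.8] z [71.2 75.7] rect [ 528.3 -175.7   36.7   11.9    2.4]
[299 198  14   9  94] mean [ 532.  -262.9   37.2] z [34.1 40.1] rect [ 531.8 -263.2   24.2   22.3  
[... 562 characters left out ...]
 19 240] mean [ 526.9 -172.8   62.1] z [42.5 75.4] rect [ 528.8 -174.5   36.5   10.5    2.8]
tops
[296 171  15   5  45] mean [ 539.2 -352.8   73.8] z [71.1 75.8] rect [ 539.7 -353.8   34.2   12.1    1.5]
[246 177  10   8  39] mean [ 623.5 -257.7   73.6] z [71.1 75.5] rect [ 624.5 -258.7   10.3   33.8    7. ]
[320 194  10   9  47] mean [ 444.1 -268.7   73.8] z [71.3 76.1] rect [ 444.9 -270.6    9.6   33.7    1.1]
[258 204  17   7  60] mean [ 528.1 -174.1   73.8] z [71.3 75.6] rect [ 529.1 -174.5   34.7   10.2    4.4]
[280 201  13   7  71] mean [ 532.4 -261.5   37.1] z [34. 40.] rect [ 533.5 -262.5   26.7   22.7   29.5]
rim pts 1374 ((535.1299438476562, -264.2220764160156), 103.45369720458984)
```

View pics/crop.png

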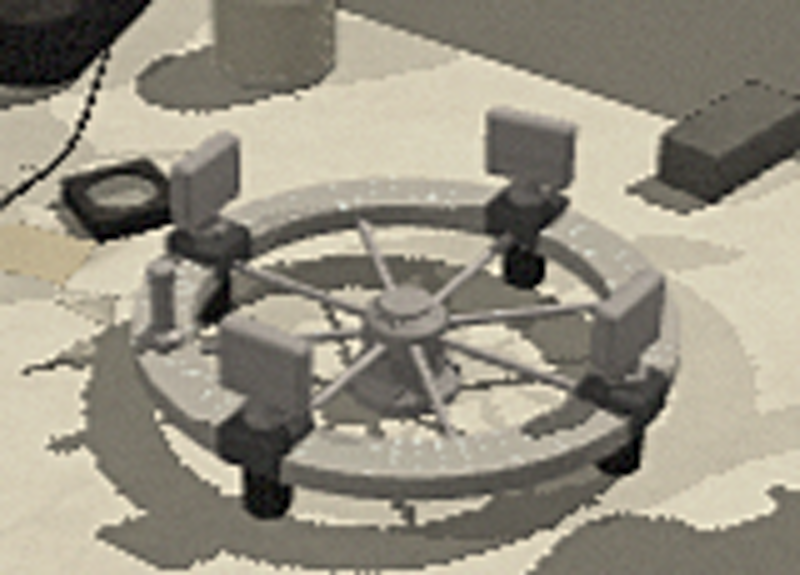

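Hoop found. The hub is at about (534,-265) mm with yaw about 3.5°. key_1 is at about (624,-260), next clockwise from the post at (593,-198), and key_2 is at about (540,-355). Next I'll check for tall obstacles and where the cabinet stands.

```bash
python3 - <<'E'
from h import *
for n in("scene","side"):
    p=cloud(np.load(f"pics/{n}0.npz"));z=p[...,2]
    print(n);blobs(p,(z>.1)&(z<1.2)&(p[...,0]>.15)&(p[...,0]<1.0)&(p[...,1]>-.9)&(p[...,1]<.2),60)
    q=p[(z>.1)&(z<.19)&(p[...,1]<-.5)&(p[...,1]>-.6)&(p[...,0]<1.)];print(q.min(0),q.max(0))
E
```

```text
scene
[    0     0   523   175 57900] mean [ 795.1 -386.1  210.6] z [102.3 355.9] rect [ 673.5 -413.9  972.1  589.1   90. ]
[ 0.37949616 -0.59981474  0.1000368 ] [ 0.96529693 -0.51816737  0.18999094]
side
[    0     0   440   203 53797] mean [ 852.4 -337.4  250.3] z [102.9 430.4] rect [ 674.  -397.1  588.3 1005.6    0. ]
[ 472    0   68  109 4108] mean [ 199.7 -549.7  342.4] z [231.  427.3] rect [ 207.2 -585.8   80.6  191.4   22.8]
[ 0.38006083 -0.59977925  0.1000015 ] [ 0.96494214 -0.52427635  0.18997601]
```

```bash
python3 -m creep '[[[0,0,-40,0,0,0],[0,0,-40,0,0,0]]]' 40 20
```

```text
time_s: 0.4
tool_pos: [0.2046, -0.5901, 0.3071]
eef_rot: [-3.096, -0.522, 0.001]
wrist_force: [0.1, 0.0, -0.4]
finger_gap: 0.0764
grasp_force: 0.0
```

```bash
python3 -m creep '[[[25,-8,0,0,0,0],[45,-16,0,0,0,0],[45,-16,0,0,0,0],[45,-16,0,0,0,0],[45,-16,0,0,0,0],[45,-16,0,0,0,0],[45,-16,0,0,0,0],[45,-16,0,0,0,0],[45,-16,0,0,0,0],[45,-16,0,0,0,0],[45,-16,0,0,0,0],[30,-6,0,0,0,0]]]'
python3 -m creep '[[[0,0,0,0,0,-10],[0,0,0,0,0,-10],[0,0,0,0,0,-10],[0,0,0,0,0,-10],[0,0,0,0,0,-10],[0,0,0,0,0,-10],[0,0,0,0,0,-10],[0,0,0,0,0,-5],[0,0,0,0,0,0],[0,0,0,0,0,0]]]'
cat >> h.py <<'E'
def hoop(c,ctr=(534.3,-265)):
    p=cloud(c)*1000;r=np.hypot(p[...,0]-ctr[0],p[...,1]-ctr[1])
    m=(r<130)&(p[...,2]>69)&(p[...,2]<80)
    n,l,s,_=cv2.connectedComponentsWithStats(m.astype(np.uint8));cs=[]
    for i in range(1,n):
        if s[i,4]<20: continue
        q=p[l==i];(x,y),wh,_=cv2.minAreaRect(q[:,:2].astype(np.float32))
        d=q[:,:2]-q[:,:2].mean(0);v=np.linalg.svd(d,full_matrices=False)[2][0]
        cs.append((x,y));print(s[i,:5],np.round([x,y,*wh],1),"long axis deg",round(np.degrees(np.arctan2(v[1],v[0]))%180,1))
    cs=np.array(cs)
    m=(r<130)&(p[...,2]>28)&(p[...,2]<35);print("post:");blobs(p/1000,(r<130)&(r>60)&(p[...,2]>60)&(p[...,2]<67)&~cv2.dilate(((p[...,2]>68)&(p[...,2]<200)).astype(np.uint8),np.ones((15,15))).astype(bool),8)
    print("ctr",cs.mean(0))
    k=np.degrees(np.arctan2(*(cs-cs.mean(0)).T[::-1]));print("az",k.round(2),"yaw",np.round((k+45)%90-45,2),"r",np.hypot(*(cs-cs.mean(0)).T).round(1))
E
python3 - <<'E'
from h import *
from workcell import env
o=env.get_obs();print(np.round(o["joint_positions"],2),o["time_s"],o["tool_pos"],o["eef_rot"])
c=env.camera("wrist");cv2.imwrite("pics/w1.png",c["pixels"][:,:,::-1]);np.savez("pics/w1.npz",**c)
hoop(c)
E
```

```text
time_s: 1.9
tool_pos: [0.6265, -0.2579, 0.3062]
eef_rot: [-3.096, -0.526, 0.0]
wrist_force: [0.4, 0.3, 0.2]
finger_gap: 0.04
grasp_force: 0.0
time_s: 3.15
tool_pos: [0.6248, -0.2607, 0.3065]
eef_rot: [-2.142, -2.297, 0.0]
wrist_force: [0.1, -0.6, 0.3]
finger_gap: 0.04
grasp_force: 0.0
[ 0.56  0.51 -0.41  1.28  0.2   1.39  0.23] 3.15 [ 0.62479421 -0.26072416  0.30648445] [-2.14232526e+00 -2.29731978e+00  3.20209191e-04]
[185  88  32  10 285] [ 528.5 -177.1   35.2    9.7] long axis deg 2.8
[126 155  11  30 258] [ 444.7 -272.    10.    35.3] long axis deg 90.0
[275 156   9  29 253] [ 623.4 -259.9    9.8   34.5] long axis deg 93.9
[196 234  28  11 206] [ 540.2 -355.6   34.5    9.4] long axis deg 11.9
post:
[253 112   9   9  69] mean [ 593.1 -198.7   63.8] z [62.  65.5] rect [ 593.1 -198.8    9.7    9.2    4. ]
ctr [ 534.18943787 -266.13328934]
az [  93.68 -176.27    3.99  -86.16] yaw [3.68 3.73 3.99 3.84] r [89.2 89.7 89.5 89.6]
```

View pics/w1.png

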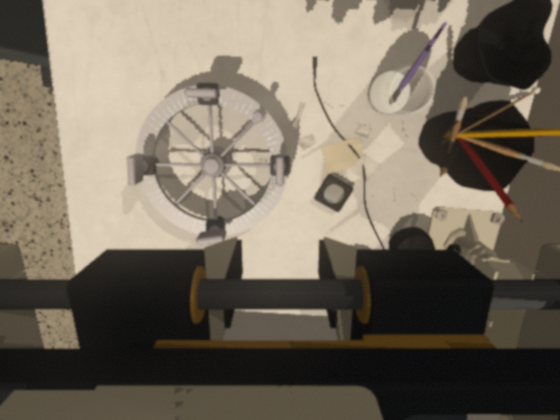

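The wrist view shows the hoop centred at (212,165), the post at (257,116), key_1 at (280,163) and key_2 at (210,232). Before lowering I'll check that the gripper body has clearance from the pencils.

```bash
python3 - <<'E'
from h import *
for n in("scene0","side0","w1"):
    p=cloud(np.load(f"pics/{n}.npz"));z=p[...,2]
    for k in((.6236,-.260),(.540,-.3556)):
        r=np.hypot(p[...,0]-k[0],p[...,1]-k[1])
        if n=="w1": m=(z<.2)
        else: m=z<.4
        a=r[m&(z>.085)];b=r[m&(z>.04)&(z<.085)]
        print(n,k,"tall nearest",a.min(),p[m&(z>.085)][a.argmin()])
E
python3 -m creep '[[[1,-1,40,0,0,0],[0,0,50,0,0,0],[0,0,50,0,0,0],[0,0,40,0,0,0],[0,0,0,0,0,0],[0,0,0,0,0,0]]]' 40 20
```

```text
scene0 (0.6236, -0.26) tall nearest 0.14694054556489514 [ 0.73963184 -0.16984383  0.08592339]
scene0 (0.54, -0.3556) tall nearest 0.17461071980898782 [ 0.52996615 -0.52992219  0.22026605]
side0 (0.6236, -0.26) tall nearest 0.14800676621850303 [ 0.74265346 -0.17206664  0.0856685 ]
side0 (0.54, -0.3556) tall nearest 0.17229829249272063 [ 0.54001493 -0.52789829  0.08611528]
w1 (0.6236, -0.26) tall nearest 0.1462814648370259 [ 0.74102279 -0.1727638   0.08631686]
w1 (0.54, -0.3556) tall nearest 0.2691348707940119 [ 0.78388899 -0.24179429  0.13947544]
time_s: 3.95
tool_pos: [0.6249, -0.2599, 0.1286]
eef_rot: [2.139, 2.298, 0.002]
wrist_force: [0.1, 0.4, -0.3]
finger_gap: 0.0401
grasp_force: 0.0
```

```bash
python3 -m creep '[[[0,-1,30,0,0,0],[0,0,30,0,0,0],[0,0,20,0,0,0],[0,0,0,0,0,0],[0,0,0,0,0,0]]]' 40 20
python3 -m creep '[[[0,0,0,0,0,0],[0,0,0,0,0,0],[0,0,0,0,0,0],[0,0,0,0,0,0],[0,0,0,0,0,0],[0,0,0,0,0,0]]]' 8 25
```

```text
time_s: 4.58
tool_pos: [0.6239, -0.2601, 0.0483]
eef_rot: [2.139, 2.298, 0.001]
wrist_force: [0.4, 0.2, 0.3]
finger_gap: 0.0403
grasp_force: 0.0
time_s: 5.32
tool_pos: [0.6241, -0.2598, 0.0472]
eef_rot: [2.139, 2.299, 0.002]
wrist_force: [5.6, -0.7, -0.5]
finger_gap: 0.01
grasp_force: 25.0
```

```bash
python3 -m creep '[[[0,0,0,0,0,5],[0,0,0,0,0,10],[0,0,0,0,0,10],[0,0,0,0,0,10],[0,0,0,0,0,10],[0,0,0,0,0,10],[0,0,0,0,0,10],[0,0,0,0,0,10],[0,0,0,0,0,10],[0,0,0,0,0,5],[0,0,0,0,0,0],[0,0,0,0,0,0]]]'
python3 - <<'E'
from workcell import env
import numpy as np
from scipy.spatial.transform import Rotation as R
o=env.get_obs();y=R.from_rotvec(o["eef_rot"]).as_matrix()[:,1];print(np.degrees(np.arctan2(y[1],y[0])),np.round(o["joint_positions"],2),o["ft_torque"])
E
```

```text
time_s: 6.82
tool_pos: [0.6251, -0.2607, 0.0472]
eef_rot: [3.138, 0.113, 0.007]
wrist_force: [8.9, -3.1, -4.7]
finger_gap: 0.0097
grasp_force: 25.0
-85.88393827706429 [ 0.29  0.69  0.04  1.61 -0.04  0.84 -1.15] [-0.74395044 -2.00053297 -0.03467484]
```

```bash
python3 -m creep '[[[0,0,0,0,0,0],[0,0,0,0,0,0],[0,0,0,0,0,0],[0,0,0,0,0,0],[0,0,-20,0,0,0],[0,0,-40,0,0,0],[0,0,-50,0,0,0],[0,0,-50,0,0,0],[0,0,-50,0,0,0],[0,0,0,0,0,0]]]' 40 25
python3 -m creep '[[[-45,45,0,0,0,0],[-46,44,0,0,0,0],[0,0,0,0,0,-10],[0,0,0,0,0,-10],[0,0,0,0,0,-10],[0,0,0,0,0,-10],[0,0,0,0,0,-10],[0,0,0,0,0,-10],[0,0,0,0,0,-10],[0,0,0,0,0,-10],[0,0,0,0,0,-10],[0,0,0,0,0,0]]]'
python3 - <<'E'
from h import *
from workcell import env
o=env.get_obs();print(np.round(o["joint_positions"],2))
hoop(env.camera("wrist"))
E
```

```text
time_s: 8.07
tool_pos: [0.625, -0.2608, 0.2635]
eef_rot: [3.136, 0.112, 0.015]
wrist_force: [1.0, 0.4, -0.8]
finger_gap: 0.0403
grasp_force: 0.0
time_s: 9.57
tool_pos: [0.5396, -0.3535, 0.257]
eef_rot: [-2.142, -2.298, 0.0]
wrist_force: [-0.1, 0.7, 0.3]
finger_gap: 0.04
grasp_force: 0.0
[ 0.67  0.47 -0.26  1.46  0.12  1.23  0.46]
[185  74  11  39 400] [ 444.  -272.5   10.3   36. ] long axis deg 89.8
[353  89  37  11 388] [ 623.3 -260.4   36.1    9.6] long axis deg 4.2
[264 176  33  13 306] [ 539.6 -356.1   35.    10.4] long axis deg 12.3
post:
[269   0  30   2  33] mean [ 531.1 -181.7   61.6] z [60.3 63. ] rect [ 530.6 -181.8   27.6    0.9    3.3]
[341  19  12  13 119] mean [ 592.6 -199.2   63.8] z [60.8 66.1] rect [ 592.6 -199.2   10.6   10.    48.6]
ctr [ 535.63975016 -296.34356689]
az [165.43  22.26 -86.21] yaw [-14.57  22.26   3.79] r [94.7 94.7 59.8]
```

```bash
python3 -m creep '[[[0,0,0,0,0,-10],[0,0,0,0,0,-10],[0,0,0,0,0,-10],[0,0,0,0,0,-10],[0,0,0,0,0,-10],[0,0,0,0,0,-10],[0,0,0,0,0,-10],[0,0,0,0,0,-10],[0,0,0,0,0,-10],[0,0,40,0,0,-8],[0,0,40,0,0,0],[0,0,0,0,0,0]]]'
python3 -m creep '[[[0,0,30,0,0,0],[0,0,0,0,0,0],[0,0,0,0,0,0]]]'
cat > st.py <<'E'
from workcell import env
import numpy as np
from scipy.spatial.transform import Rotation as R
o=env.get_obs();M=R.from_rotvec(o["eef_rot"]).as_matrix();y=M[:,1];print("yaw",np.degrees(np.arctan2(y[1],y[0])),np.round(o["joint_positions"],2),o["ft_torque"])
print("to key2, tool mm",M.T@(np.array([.5400,-.3558,.048])-o["tool_pos"])*1000)
E
python3 st.py
```

```text
time_s: 11.12
tool_pos: [0.5378, -0.3529, 0.1739]
eef_rot: [0.326, -3.119, -0.005]
wrist_force: [0.5, -0.6, -0.0]
finger_gap: 0.0399
grasp_force: 0.0
time_s: 11.5
tool_pos: [0.5409, -0.3537, 0.1488]
eef_rot: [-0.33, 3.123, -0.002]
wrist_force: [0.7, -0.2, 1.5]
finger_gap: 0.04
grasp_force: 0.0
yaw 102.06377902492888 [ 0.89  0.61 -0.61  1.57  0.39  1.07  1.96] [ 0.09314062 -0.1587375   0.01513425]
to key2, tool mm [  1.457765    -1.71861422 100.77293352]
```

```bash
python3 -m creep '[[[1,-2,30,0,0,0],[0,0,40,0,0,0],[0,0,30,0,0,0],[0,0,0,0,0,0],[0,0,0,0,0,0],[0,0,0,0,0,0]]]'; python3 st.py
```

```text
time_s: 12.25
tool_pos: [0.5407, -0.3561, 0.0489]
eef_rot: [-0.331, 3.122, -0.003]
wrist_force: [-0.3, -0.7, -0.7]
finger_gap: 0.0398
grasp_force: 0.0
yaw 102.10669687259386 [ 0.86  0.72 -0.56  1.66  0.46  0.9   1.9 ] [ 0.10974619 -0.10240054 -0.0120669 ]
to key2, tool mm [0.58459237 0.48045787 0.85069612]
```

Turn to tool yaw 3.8°, that is 98° clockwise.

```bash
python3 -m creep '[[[0,0,0,0,0,0],[0,0,0,0,0,0],[0,0,0,0,0,0],[0,0,0,0,0,0],[0,0,0,0,0,0],[0,0,0,0,0,0]]]' 8 25
python3 -m creep '[[[0,0,0,0,0,5],[0,0,0,0,0,10],[0,0,0,0,0,10],[0,0,0,0,0,10],[0,0,0,0,0,10],[0,0,0,0,0,10],[0,0,0,0,0,10],[0,0,0,0,0,10],[0,0,0,0,0,10],[0,0,0,0,0,10],[0,0,0,0,0,3],[0,0,0,0,0,0]]]'
python3 -m creep '[[[0,0,0,0,0,0]]]'
python3 st.py
```

```text
time_s: 13.0
tool_pos: [0.5396, -0.3567, 0.0469]
eef_rot: [-0.331, 3.124, -0.002]
wrist_force: [2.6, -5.2, -0.4]
finger_gap: 0.0099
grasp_force: 25.0
time_s: 14.5
tool_pos: [0.5403, -0.3558, 0.0469]
eef_rot: [2.139, 2.299, 0.001]
wrist_force: [2.8, -4.7, -2.0]
finger_gap: 0.01
grasp_force: 25.0
time_s: 14.62
tool_pos: [0.5403, -0.3559, 0.0469]
eef_rot: [2.138, 2.299, 0.001]
wrist_force: [3.8, -3.1, -1.2]
finger_gap: 0.0098
grasp_force: 25.0
yaw 4.157847621049228 [ 0.58  0.66 -0.12  1.68  0.1   0.81  0.49] [-0.85001446 -0.83604884 -0.06738291]
to key2, tool mm [ 0.07340099 -0.29136504 -1.12200221]
```

```bash
python3 -m creep '[[[0,0,0,0,0,0],[0,0,0,0,0,0],[0,0,0,0,0,0],[0,0,0,0,0,0],[0,0,-20,0,0,0],[0,0,-40,0,0,0],[0,0,-50,0,0,0],[0,0,-50,0,0,0],[0,0,-50,0,0,0],[0,0,0,0,0,0],[0,0,0,0,0,0]]]' 40 25
python3 - <<'E'
from h import *
from workcell import env
c=env.camera("wrist");cv2.imwrite("pics/w2.png",c["pixels"][:,:,::-1]);hoop(c);print("scene");c=env.camera("scene");hoop(c)
E
```

```text
time_s: 16.0
tool_pos: [0.5391, -0.3554, 0.2563]
eef_rot: [-2.14, -2.3, 0.0]
wrist_force: [-0.9, 0.1, -0.0]
finger_gap: 0.0401
grasp_force: 0.0
[186  72  11  39 383] [ 444.4 -272.7    9.5   35.8] long axis deg 89.7
[354  87  37  11 386] [ 623.6 -260.3   36.2    9.5] long axis deg 4.2
[276 164  10  33 319] [ 539.6 -355.9    9.7   35. ] long axis deg 94.2
post:
[342  17  12  13 118] mean [ 592.6 -199.3   63.8] z [60.4 66. ] rect [ 592.7 -199.2   10.4    9.9   48.1]
ctr [ 535.85783895 -296.27340698]
az [165.51  22.29 -86.45] yaw [-14.49  22.29   3.55] r [94.4 94.8 59.7]
scene
[325 160  12  10  68] [ 539.6 -356.1   36.7   10.6] long axis deg 91.5
[257 167  18   9  82] [ 624.1 -260.4   36.     9.9] long axis deg 6.4
[343 194  15  12  88] [ 444.1 -271.9   37.3   10.8] long axis deg 87.8
[268 203  19  10 104] [ 528.4 -176.8   34.3   12. ] long axis deg 3.9
post:
[254 192   6   5  27] mean [ 592.8 -197.6   63.9] z [60.6 66.1] rect [ 593.8 -198.8    9.1   11.7   40.8]
ctr [ 534.04143524 -266.29055405]
az [ -86.47    3.73 -176.43   93.62] yaw [3.53 3.73 3.57 3.62] r [89.9 90.2 90.1 89.7]
```

View pics/w2.png

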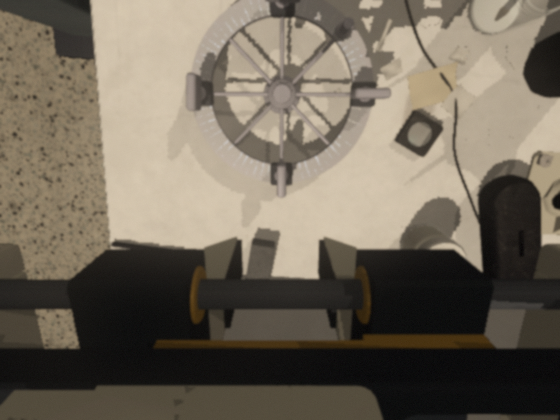

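The bars at (375,93) and (282,180) now both point at the hub (282,95), within about 0.5°. key_3 (192,92) and key_4 are unchanged, and the gripper is clear of everything.

```bash
python3 -c "
from workcell import env
print(env.hand_in())"
```

```text
the job is handed in; nothing more can be done
None
```

I turned key_1 and then key_2 a quarter turn clockwise, and both bars now point at the hub to within about 0.5° by the wrist camera; key_3 and key_4 were left as they were, and the job was handed in at about 16 s.

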